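# Gauge the valve block's bore and hold the gauge half drawn

## Task

Check the bore of the aluminium valve block: from the three plug gauges in the rack take the one whose rod fits the bore snugly, and slide it fully home until its handle rests on the block. Then draw it straight up until the dark ring half-way along its rod is level with the block's top face, and finish there, still holding the gauge in the bore for the reading. The block stays standing where it is, the other two gauges end in the rack, and the jar, bush and screwdriver are left alone.

Things in the scene. Friction and masses are not known exactly. Their poses are not given: they have to be found in the camera images.
- block: Aluminium valve block standing loose on the bench, 2 kg: 80 x 64 mm and 66 mm high, with a 12 mm high foot sticking out 22 mm at each short end (124 mm overall along its x). A 20 mm bore goes straight down through its middle. Origin: centre of its underside; z up, along the bore.
- bore_mouth (a point): Centre of the bore's mouth, in the plane of the block's top face (66 mm above the bench). Bore 20 mm across, through, with a 3 mm lead-in chamfer. Axes as the block's, z up and out of the bore.
- rack_top (a point): Centre of the top face of the grey gauge rack, a fixed plastic slab 66 x 210 mm and 30 mm high; the long side is its y. Three round sockets 27 mm across and 22 mm deep (floor 8 mm above the bench), at its y = -65, 0 and +65 mm; one gauge stands upright in each, in any order.
- gauge_mid_center (a point): The plug gauge that fits the bore: steel rod 19 mm across, 55 mm long, lower end tapered over 3 mm; above it an aluminium handle 28 mm across, 45 mm long (100 mm, 0.15 kg in all). Point on its axis, 50 mm above its lower end, 5 mm below the handle's underside, 27.5 mm below the handle's middle; z up along the axis. A thin dark ring is round the rod 27 mm below the handle. In the rack: point at z = 58 mm, handle top 108 mm.
- gauge_thin_center (a point): Plug gauge too thin for the bore: rod 14 mm, handle 22 mm across, otherwise as gauge_mid; the point is on its axis 50 mm above its lower end.
- gauge_thick_center (a point): Plug gauge too thick for the bore: rod 24 mm, handle 34 mm across, otherwise as gauge_mid; the point is on its axis 50 mm above its lower end.
- jar: Bystander: amber glass jar with a black lid, 48 mm across, 62 mm high, standing between the work things; origin under its centre.
- bush: Bystander: brass bush, a ring 36 mm across with a 22 mm hole, 22 mm high; origin under its centre.
- screwdriver: Bystander: screwdriver with black handle, 160 mm long, lying along its x.
Things that resemble listed ones, but are neither listed nor needed, are in the scene too. Of the things like the block, leave any that is blue or pink; of the rest the larger one is meant.

How it is judged:
On the way:
1. the middle gauge is fully home in the bore, its handle resting on the block (z of gauge_mid_center in the frame of bore_mouth below -0.002 m and horizontal distance between gauge_mid_center and bore_mouth below 0.004 m and angle between the z axis of gauge_mid_center and the z axis of bore_mouth, either way round below 0.08 rad), for 0.2 s.
At the end, for the whole second after the job is handed in: The gripper still holds the 19 mm gauge, at rest and upright in the bore, its dark ring level with the block's top face to within 7 mm; the block stands flat on the bench within 20 mm of where it was; the thin and the thick gauge stand in rack sockets (z of gauge_mid_center in the frame of bore_mouth between 0.015 and 0.029 m and horizontal distance between gauge_mid_center and bore_mouth below 0.005 m and angle between the z axis of gauge_mid_center and the z axis of bore_mouth, either way round below 0.08 rad and contact force between gauge_mid and the fingers above 2 N and linear speed of gauge_mid below 0.01 m/s and height (world z) of block below 0.003 m and distance of block from where it was at the start of the episode below 0.02 m and angle between block's own z axis and vertical below 0.03 rad and horizontal distance between each of gauge_thin_center, gauge_thick_center and rack_top below 0.095 m and height (world z) of gauge_thin_center between 0.045 and 0.064 m and height (world z) of gauge_thick_center between 0.045 and 0.064 m); the arm keeps its last pose, push and grip.
It fails at once if the valve block is lifted, tipped or shoved away (distance of block from where it was at the start of the episode above 0.03 m or angle between block's own z axis and vertical above 0.15 rad).
It fails at once if a bystander (jar, bush, screwdriver) is shifted by more than 30 mm (distance of any of jar, bush, screwdriver from where it was at the start of the episode above 0.03 m).
It also fails if it takes over 51 s, if anything falls off the work surface, if the arm or the gripper's body presses on something with over 40 N, if the wrist force passes 120 N, or if a joint passes its speed limit or range.

## Robot

A 7-joint arm with a two-finger parallel gripper is mounted at the origin on the work surface. World frame = base frame: x ahead of the robot, y to its left, z up, the work surface at z = 0. Lengths are in m, angles in rad, forces in N, time in s.
With the tool pointing down it reaches from about 0.4 to 0.85 m from the base axis. Payload 10.4 kg.
Tool frame: the origin (TCP) lies at the very end of the fingers, on their centre line; the grasp point (between the pads) lies 19 mm behind it; z points along the fingers, y is the line along which they close (so a half turn about z gives the same grasp; the last joint's range is limited). The gripper opens to 87 mm and grips with 3 to 60 N. Pads are 19 mm wide; open, the fingers measure 117 mm over their backs; the gripper's body (75 mm by 190 mm) begins 51 mm behind the grasp point.
Start: joints at [-1.266, 0.332, -0.065, 1.46, 0.022, 1.35, -0.088], TCP at [0.201, 0.592, 0.223] pointing down, gripper open.
Joint ranges: [-2.6, 2.6], [-0.5, 2.12], [-1.47, 1.34], [0.16, 2.42], [-1.27, 4.41], [0.06, 2.06], [-2.6, 2.6]. Speed limits (rad/s): [2.22, 2.22, 2.79, 2.79, 3.14, 3.14, 3.14].

## Interface

Orientations are given as a unit quaternion [x, y, z, w].
In Python, from bench import * gives the robot as it stands.
- The arm moves only by the tool step_arm, never from a script. Its arguments are lists of equal length, an entry for each row: "delta_pos": the shift along the world's x, y, z in units of 25 mm (1.0 is 25 mm), a list of three; "turn": the turn about the world's z in units of 0.12 rad (1.0 is 0.12 rad). In form: {"delta_pos": [[tx, ty, tz], ...], "turn": [turn, ...]}. A call has 1 to 12 rows; each row shifts and turns the commanded pose from where the row before left it; what a row does not reach is not made up. A row lasts 1/10 s, in which the tool goes at most 50 mm and 8.59 degrees, less where a joint would pass 70% of its speed; a pose out of reach is approached as far as the arm can. A call with a number of a shift or a turn outside -1 to 1 is refused whole. A call with a gripper value outside its range is refused whole. "grip" is the closure, from 0 (fully open) to 1 (shut), set as the call begins (left out, the last holds). The fingers move at their own pace and stop on an object; "newtons" is the grip in N (left out, the last holds). Time passes only in rows, so rows that do not move let the fingers close. It gives the time, the measured TCP pose, the force, the opening and the grip force at its end, in the units of the state.
- read_state(): the state, without advancing time (a new reading comes with each control period).
- camera(name): name is "side" or "top"; returns a dict with "image" (480x640x3 uint8, red, green, blue), "z_map" (480x640 float32, m along the optical axis (not along the pixel's ray), 0 where there is no reading), "mtx" (3x3 intrinsics, pixels), "view" (4x4, takes a point from world to camera coordinates). Camera axes: x right, y up, looking along -z (the intrinsics and any distortion apply to the point x, -y, -z); pixel columns grow to the right and rows downward; lengths in m; the calibration is good to about 2 mm. A picture is of the moment at which its call begins.
- close_job(): hands the job in; it is judged then, once.
The state is a dict: "time": time; "joint_positions": joint angles; "joint_vel": joint speeds; "joint_torque": joint torques, N m; "ee_pos": TCP position; "eef_rot": TCP orientation; "ft_force": force on the tool from outside, world axes, zero at the start; "torque": the same for the moment, N m; "width": finger opening in m; "grip_force": force on a finger pad.
Only numpy, scipy, OpenCV 4.12 (cv2) and the standard library are available. Lean on these libraries where they do the work, as an engineer would, in place of code of your own. Each camera call takes 0.05 s, during which the arm holds its last target. There are 200 camera calls.

## Working session

There is one attempt and no reset: what is moved stays moved. The work goes in short steps, Python scripts to look and compute and a tool call to move; the robot and the scene stay as the last step left them, time stands still between calls to the robot, and variables do not carry over. Pictures are saved under pics/ and viewed, at most 10 in all, crops included, and the job is handed in when it is done.

Besides the shell and the picture viewer there is one more tool, called after "Emit:" as name([rows], argument=value, ...), one row to a line, values as JSON. step_arm: Moves the arm, as the interface text tells. Shifts and turns lie within -1 to 1; 1 stands for 25 mm of shift or 0.12 rad of turn. Its arguments: {"type":"object","properties":{"delta_pos":{"type":"array"},"turn":{"type":"array"},"grip":{"type":"number"},"newtons":{"type":"number"}},"required":["delta_pos","turn"]}

```bash
mkdir -p pics; cat > h.py <<'E'
from bench import *
import numpy as np, cv2
def pts(c):
    z=c["z_map"].astype(float); K=c["mtx"]; v,u=np.mgrid[:480,:640]
    P=np.stack([(u-K[0,2])/K[0,0]*z,-(v-K[1,2])/K[1,1]*z,-z,np.ones_like(z)],-1)
    W=(P@np.linalg.inv(c["view"]).T)[...,:3]; W[z==0]=np.nan
    return W
def save(c,n): cv2.imwrite("pics/"+n,c["image"][...,::-1])
E
python3 - <<'E'
from h import *
for n in("top","side"):
    c=camera(n); save(c,n+"0.png"); np.save(n+"W.npy",pts(c)); 
    np.savez(n+"0.npz",**c)
    print(n,c["mtx"].tolist(),np.linalg.inv(c["view"]).round(3).tolist())
s=read_state(); print(s)
E
```

```text
top [[442.33836878972136, 0.0, 314.98558241448393], [0.0, 442.33836878972136, 242.05727518390253], [0.0, 0.0, 1.0]] [[-0.023, 0.997, -0.068, 0.479], [-0.999, -0.026, -0.048, -0.046], [-0.05, 0.067, 0.997, 0.822], [0.0, 0.0, 0.0, 1.0]]
side [[435.1469342135594, 0.0, 318.9711675072967], [0.0, 435.1469342135594, 239.16502429021438], [0.0, 0.0, 1.0]] [[0.683, 0.377, -0.625, 0.117], [-0.73, 0.329, -0.599, -0.453], [-0.02, 0.866, 0.5, 0.432], [0.0, 0.0, 0.0, 1.0]]
{'time': 0.1, 'joint_positions': array([-1.26560578,  0.33281818, -0.06470489,  1.46087265,  0.02159666,
        1.34987609, -0.08849339]), 'joint_vel': array([ 1.40039996e-04, -3.98538394e-04, -1.61794125e-04, -1.31442995e-04,
        9.93129107e-05, -7.43743108e-04,  1.56830487e-03]), 'joint_torque': array([ 2.25936121e-03, -6.24534702e+01,  2.52439070e-02, -3.90717494e+01,
       -6.12294255e-02,  3.65511782e-02,  9.65444701e-05]), 'ee_pos': array([0.20110764, 0.59139439, 0.22182025]), 'eef_rot': array([ 1.63147658e-01,  9.86601456e-01, -6.34664159e-04, -7.84152633e-05]), 'ft_force': array([-0.47771931,  0.52221837, -0.18068846]), 'torque': array([ 0.01889932,  0.00765174, -0.00692575]), 'grip_force': 0.0, 'width': 0.08688728964154065}
```

View pics/top0.png

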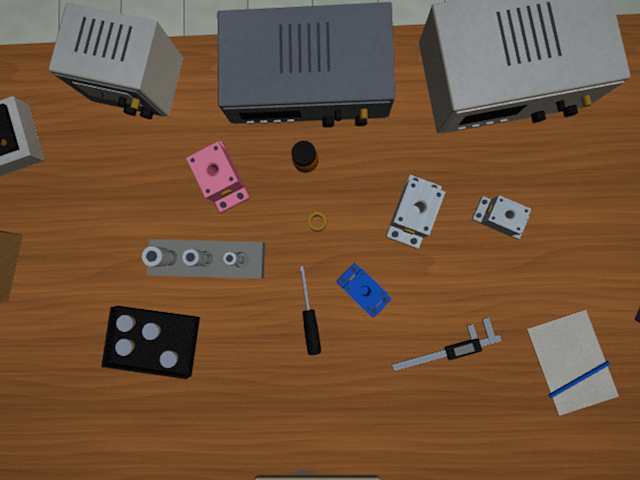

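View pics/side0.png

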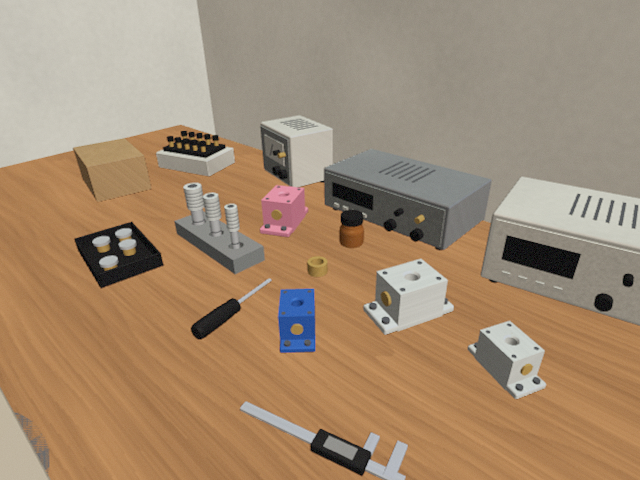

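The top view shows these block-like things: large silver (420,207), small silver (505,215), pink (212,170) and blue (365,290). I choose the large silver one. The gauges are at (152,256), (191,257) and (231,258), and the middle one looks like the 19 mm gauge. I'll check that by measuring.

```bash
cat > m.py <<'E'
from h import *
T=np.load("topW.npy");S=np.load("sideW.npy")
def inbox(W,x,y,r,z0,z1):
    m=(np.hypot(W[...,0]-x,W[...,1]-y)<r)&(W[...,2]>z0)&(W[...,2]<z1); return m
for n,W,px in(("top",T,[(142,256),(181,257),(226,258),(410,200),(500,208)]),("side",S,[(193,187),(211,197),(231,208),(400,275),(500,335)])):
    for p in px: print(n,p,W[p[1],p[0]].round(3))
for n,W in(("top",T),("side",S)):
    # gauge handles: points z .07-.12 near rack
    m=(W[...,2]>.066)&(W[...,2]<.125)
    k,l,st,ce=cv2.connectedComponentsWithStats(m.astype(np.uint8))
    for i in range(1,k):
        if 25<st[i,4]<3000:
            P=W[l==i]; 
            q=P[P[:,2]>np.nanpercentile(P[:,2],95)-.006]
            print(n,ce[i].round(),st[i,4],"zmax",np.percentile(P[:,2],97).round(4),"ctr",P.mean(0).round(4),"top",((q.min(0)+q.max(0))/2).round(4),np.ptp(q,0).round(4))
    # block top
    c=T[200,410]; m=inbox(W,c[0],c[1],.07,.058,.074); P=W[m]
    r=cv2.minAreaRect((P[:,:2]*1000).astype(np.float32)); print(n,"block",r,np.median(P[:,2]))
    m=inbox(W,*T[257,181][:2],.15,.024,.036);P=W[m]
    print(n,"rack",cv2.minAreaRect((P[:,:2]*1000).astype(np.float32)),np.median(P[:,2]))
i=cv2.imread("pics/top0.png"); j=cv2.imread("pics/side0.png")
a=cv2.resize(i[235:285,130:270],None,fx=4,fy=4,interpolation=2);b=cv2.resize(i[165:255,380:540],None,fx=3.5,fy=3.5,interpolation=2)
d=cv2.resize(j[175:270,165:270],None,fx=4,fy=4,interpolation=2)
o=np.zeros((600,800,3),np.uint8)
o[:200,:560]=a;o[205:205+315,:b.shape[1]][:]=b[:315]
h=o.copy();cv2.imwrite("pics/crop.png",o)
E
python3 m.py
```

```text
top (142, 256) [0.512 0.274 0.109]
top (181, 257) [0.512 0.237 0.03 ]
top (226, 258) [0.506 0.135 0.108]
top (410, 200) [ 0.599 -0.174  0.065]
top (500, 208) [ 0.582 -0.33   0.049]
side (193, 187) [0.511 0.253 0.107]
side (211, 197) [0.507 0.19  0.106]
side (231, 208) [0.504 0.125 0.106]
side (400, 275) [ 0.578 -0.175  0.065]
side (500, 335) [ 0.57  -0.331  0.049]
top [136.  79.] 2140 zmax 0.123 ctr [0.8172 0.2915 0.0973] top [0.8372 0.3273 0.1204] [0.1163 0.177  0.0091]
top [156. 257.] 490 zmax 0.1091 ctr [0.511  0.2551 0.0996] top [0.5112 0.2597 0.1069] [0.0317 0.0342 0.008 ]
top [193. 258.] 335 zmax 0.1088 ctr [0.5077 0.1914 0.0998] top [0.5087 0.1947 0.1069] [0.0265 0.0269 0.0082]
top [232. 259.] 205 zmax 0.1092 ctr [0.5043 0.1273 0.0996] top [0.5047 0.1295 0.1069] [0.0214 0.0211 0.0075]
top block ((586.2540283203125, -188.04348754882812), (64.47822570800781, 80.5919418334961), 67.58602142333984) 0.06460189734259048
top rack ((488.1917419433594, 218.32591247558594), (188.6497802734375, 296.3831787109375), 40.413787841796875) 0.028647578105529703
side [297. 149.] 1676 zmax 0.1229 
[... 517 characters left out ...]
e [173. 140.] 91 zmax 0.0828 ctr [0.6971 0.6491 0.0766] top [0.6989 0.651  0.0804] [0.0259 0.0456 0.0072]
side [108. 156.] 1764 zmax 0.0895 ctr [0.5078 0.6315 0.0845] top [0.517  0.6609 0.0868] [0.1588 0.204  0.007 ]
side [201. 200.] 814 zmax 0.1072 ctr [0.5053 0.2221 0.0907] top [0.5104 0.2284 0.1046] [0.0324 0.0959 0.007 ]
side [231. 217.] 316 zmax 0.1073 ctr [0.5014 0.1252 0.0897] top [0.5046 0.1306 0.1048] [0.0213 0.0231 0.0071]
side block ((586.582275390625, -187.59933471679688), (68.12443542480469, 81.94316864013672), 66.85529327392578) 0.06439904533617408
side rack ((485.4891357421875, 216.27586364746094), (182.45970153808594, 296.3919677734375), 40.34293746948242) 0.02836201069180916
```

View pics/crop.png

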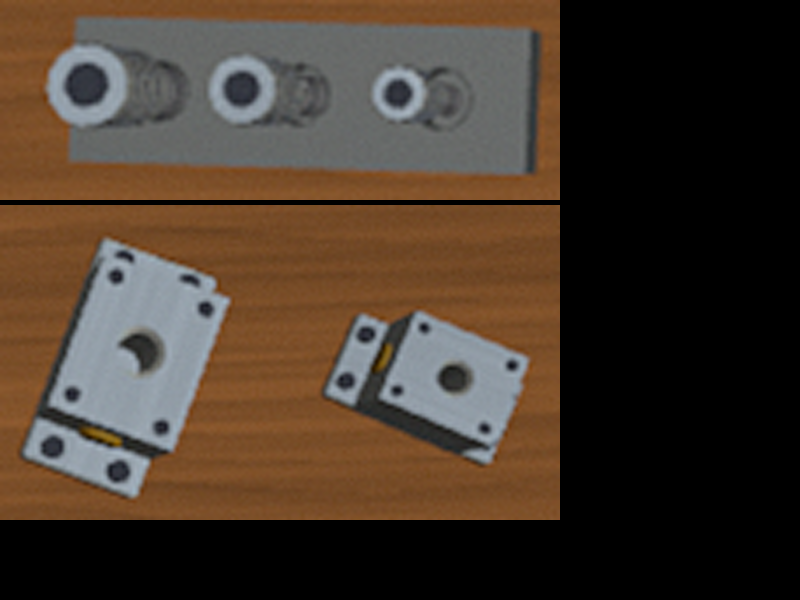

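The crop confirms it: the middle gauge has a 27 mm handle at (0.509, 0.195), top at 0.108. The large silver block is 64x80 mm, top at 0.065, bore at (0.586, -0.188). I'll close the fingers along x so they clear the neighbouring gauges.

Emit:
step_arm([
  [0.77,-0.99,0],
  [0.77,-0.99,0],
  [0.77,-0.99,0],
  [0.77,-0.99,0],
  [0.77,-0.99,0],
  [0.77,-0.99,0],
  [0.77,-0.99,0],
  [0.77,-0.99,0],
], turn=[-0.65,-0.65,-0.65,-0.65,-0.65,-0.65,-0.65,-0.65], grip=0.3, newtons=25)

```text
time: 0.9
ee_pos: [0.3565, 0.3919, 0.2225]
eef_rot: [0.461, 0.888, -0.0, 0.0]
ft_force: [-0.0, 0.5, 1.0]
width: 0.061
grip_force: 0.0
```

Emit:
step_arm([
  [0.77,-0.99,0],
  [0.77,-0.99,0],
  [0.77,-0.99,0],
  [0.77,-0.99,0],
  [0.77,-0.99,0],
  [0.77,-0.99,0],
  [0.77,-0.99,0],
  [0.77,-0.99,0],
  [0,0,0],
  [0,0,0],
  [0,0,0],
], turn=[-0.65,-0.65,-0.65,-0.65,-0.65,-0.65,-0.65,-0.65,0,0,0])

```text
time: 2.0
ee_pos: [0.5088, 0.1963, 0.2225]
eef_rot: [0.709, 0.706, -0.0, -0.0]
ft_force: [-0.2, 0.2, -0.3]
width: 0.0607
grip_force: 0.0
```

Emit:
step_arm([
  [0,-0.06,-0.6],
  [0,0,-0.8],
  [0,0,-0.9],
  [0,0,-0.9],
  [0,0,-0.9],
  [0,0,-0.8],
  [0,0,-0.6],
  [0,0,-0.4],
  [0,0,-0.24],
  [0,0,0],
  [0,0,0],
], turn=[0,0,0,0,0,0,0,0,0,0,0])

```text
time: 3.1
ee_pos: [0.5095, 0.1946, 0.0697]
eef_rot: [0.709, 0.705, 0.0, 0.0]
ft_force: [0.6, 0.2, 0.8]
width: 0.0606
grip_force: 0.0
```

Emit:
step_arm([
  [0,0,0],
  [0,0,0],
  [0,0,0],
  [0,0,0],
  [0,0,0],
  [0,0,0],
  [0,0,0],
  [0,0,0],
], turn=[0,0,0,0,0,0,0,0], grip=1, newtons=25)

```text
time: 3.9
ee_pos: [0.5093, 0.1942, 0.0691]
eef_rot: [0.709, 0.705, 0.0, 0.0]
ft_force: [0.8, 0.5, 1.0]
width: 0.0275
grip_force: 25.0
```

Emit:
step_arm([
  [0,0,0.4],
  [0,0,0.7],
  [0,0,0.9],
  [0,0,0.9],
  [0,0,0.9],
  [0,0,0.7],
  [0,0,0.4],
  [0,0,0],
], turn=[0,0,0,0,0,0,0,0])

```text
time: 4.7
ee_pos: [0.5098, 0.1945, 0.193]
eef_rot: [0.709, 0.705, 0.001, 0.0]
ft_force: [0.4, 0.2, -1.5]
width: 0.0273
grip_force: 25.0
```

Emit:
step_arm([
  [0.1,-0.5,0],
  [0.2,-0.95,0],
  [0.2,-0.95,0],
  [0.2,-0.95,0],
  [0.2,-0.95,0],
  [0.2,-0.95,0],
  [0.2,-0.95,0],
  [0.2,-0.95,0],
], turn=[0,0,0,0,0,0,0,0])

```text
time: 5.5
ee_pos: [0.546, 0.0132, 0.1903]
eef_rot: [0.709, 0.705, -0.001, -0.0]
ft_force: [0.0, -0.6, -2.1]
width: 0.0273
grip_force: 25.0
```

Emit:
step_arm([
  [0.2,-0.95,0],
  [0.2,-0.95,0],
  [0.2,-0.95,0],
  [0.2,-0.95,0],
  [0.2,-0.95,0],
  [0.2,-0.95,0],
  [0.2,-0.95,0],
  [0,-0.5,0],
  [0,0,0],
  [0,0,0],
  [0,0,0],
], turn=[0,0,0,0,0,0,0,0,0,0,0])

```text
time: 6.6
ee_pos: [0.5817, -0.1616, 0.1913]
eef_rot: [0.708, 0.706, 0.0, -0.0]
ft_force: [-0.2, 0.1, -1.3]
width: 0.0273
grip_force: 25.0
```

```bash
python3 - <<'E'
from h import *
print(read_state()["ee_pos"],read_state()["width"])
o=np.zeros((480,800,3),np.uint8)
for n,sl,a in(("top",(slice(160,260),slice(370,470)),0),("side",(slice(170,340),slice(330,500)),1)):
    c=camera(n); save(c,n+"1.png");np.savez(n+"1.npz",W=pts(c),**c)
    o[:400,a*400:a*400+400]=cv2.resize(c["image"][sl],(400,400),interpolation=2)[...,::-1]
cv2.imwrite("pics/c1.png",o)
# bore centre from first top image: dark pixels at block top plane
W=np.load("topW.npy")
c=np.load("top0.npz"); g=c["image"].mean(2)
m=(np.hypot(W[...,0]-.5864,W[...,1]+.188)<.02)&((W[...,2]<.055))
v,u=np.nonzero((np.hypot(W[...,0]-.5864,W[...,1]+.188)<.045)&(W[...,2]<.06));
sub=(slice(190,226),slice(400,440)); print(np.round(g[198:217,410:431]).astype(int)); print((W[198:217:1,410:431,2]*1000).round().astype(int))
E
```

```text
[ 0.5817217  -0.16163658  0.19131031] 0.027334710621013145
[[160 158 158 154 155 157 160 160 158 154 156 158 162 159 156 155 157 156
  160 160 162]
 [163 158 158 155 157 159 156 158 152 146 145 148 154 160 160 153 157 159
  159 162 162]
 [160 158 155 158 157 158 155 149 141 133 125 125 131 141 152 159 159 160
  159 162 162]
 [158 156 156 154 160 157 149 127 113  99  95 102 108 112 129 155 160 158
  161 164 159]
 [158 155 158 162 160 143 110  66  36  32  44  56  80 101 105 131 158 163
  163 164 163]
 [158 156 158 159 135  88  43  38  41  44  41  37  40  77 100 108 139 161
  163 164 161]
 [156 157 161 139  82  37  36  44  45  50  46  43  42  48  79  92 118 157
  166 162 159]
 [157 157 160 137  98  76  44  39  43  44  45  48  43  42  61  92 110 151
  166 160 159]
 [156 155 158 154 154 145 115  77  45  39  44  48  51  49  60  86 109 146
  168 161 160]
 [153 158 157 163 170 169 163 144  96  40  44  51  50  53  53  85 104 144
  169 160 159]
 [156 158 157 160 164 162 165 173 136  57  43  52  53  49  67  92 112 146
  167 158 153]
 [155 157 158 160 160 162 164 165 157 108  44  55  52  51  76 
[... 8676 characters left out ...]
       65                   66                   64
                    66                   65                   62
                    63                   64                   66]
 [                  66                   66                   65
                    64                   64                   63
                    63                   66                   65
                    65                   66                   64
                    65                   65                   63
                    65                   67                   66
                    62                   66                   66]]<stdin>:13: RuntimeWarning: invalid value encountered in cast
```

View pics/c1.png

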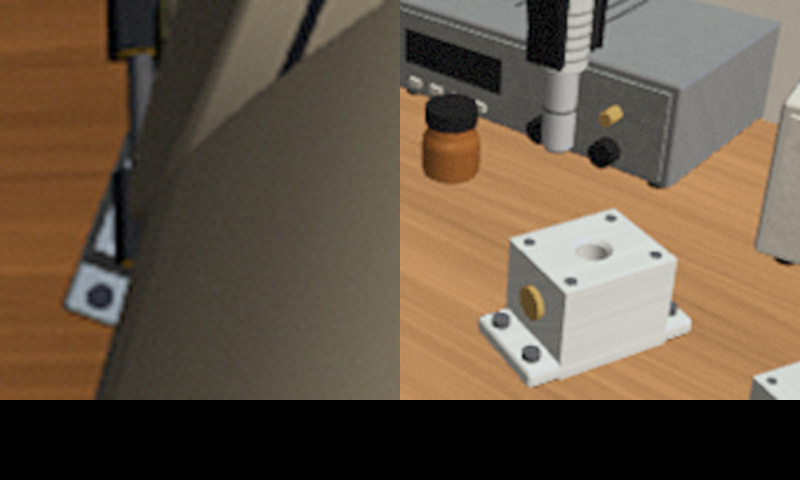

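Right crop (side view): gauge held upright, rod end at about (405,232) in full-frame pixels. The bore is at about (412,277), clear and still to the gauge's right and nearer. Next I'll measure the rod axis against the bore centre in the same camera.

```bash
python3 - <<'E'
from h import *
from scipy.optimize import least_squares
W0={"top":np.load("topW.npy"),"side":np.load("sideW.npy")}
for n in W0:
    d=np.load(n+"0.npz");W=W0[n]; inv=np.linalg.inv(d["view"]);K=d["mtx"]
    v,u=np.mgrid[:480,:640]
    D=np.stack([(u-K[0,2])/K[0,0],-(v-K[1,2])/K[1,1],-np.ones((480,640))],-1)@inv[:3,:3].T
    C=inv[:3,3]; t=(.0648-C[2])/D[...,2]; Q=C+D*t[...,None]   # ray hits top plane
    near=np.hypot(Q[...,0]-.5865,Q[...,1]+.188)<.02
    m=near&((W[...,2]<.0585)|np.isnan(W[...,2])|(np.abs(W[...,0]-Q[...,0])+np.abs(W[...,1]-Q[...,1])>.008))
    P=(Q[m][:,:2]*1000).astype(np.float32); print(n,"bore",m.sum(),P.mean(0),cv2.minEnclosingCircle(P),np.sqrt(m.sum()))
    blk=(np.abs(W[...,2]-.0648)<.003)&(np.hypot(W[...,0]-.5865,W[...,1]+.188)<.06)
    print(cv2.minAreaRect((Q[blk&~near][:,:2]*1000).astype(np.float32)))
W=np.load("side1.npz")["W"]
for z0,z1 in((.133,.150),(.150,.170),(.135,.17)):
    P=W[(W[...,2]>z0)&(W[...,2]<z1)&(np.hypot(W[...,0]-.58,W[...,1]+.161)<.022)]
    r=least_squares(lambda p:np.hypot(P[:,0]-p[0],P[:,1]-p[1])-.0095,[.585,-.158],loss="soft_l1",f_scale=.001)
    print("rod",len(P),r.x.round(4),P[:,2].min().round(4))
E
```

```text
top bore 101 [ 585.9272  -187.01265] ((591.046142578125, -187.7514190673828), 14.189751625061035) 10.04987562112089
((586.0790405273438, -187.72723388671875), (64.15048217773438, 80.58609771728516), 67.54481506347656)
side bore 77 [ 582.79193 -189.72078] ((588.15234375, -190.17288208007812), 14.643632888793945) 8.774964387392123
((584.9391479492188, -188.96588134765625), (67.6128158569336, 82.06561279296875), 67.43453979492188)
rod 145 [ 0.5812 -0.16  ] 0.1331
rod 187 [ 0.5812 -0.16  ] 0.1502
rod 316 [ 0.5812 -0.16  ] 0.135
```

Emit:
step_arm([
  [0.1,-0.55,0],
  [0.1,-0.56,-0.2],
  [0,0,-0.7],
  [0,0,-0.7],
  [0,0,-0.4],
  [0,0,-0.16],
  [0,0,0],
  [0,0,0],
], turn=[0,0,0,0,0,0,0,0])

```text
time: 7.5
ee_pos: [0.5871, -0.1914, 0.1383]
eef_rot: [0.709, 0.705, 0.0, 0.0]
ft_force: [-0.9, 0.9, -1.5]
width: 0.0271
grip_force: 25.0
```

```bash
python3 - <<'E'
from h import *
from scipy.optimize import least_squares
s=read_state();print(s["ee_pos"],s["ft_force"])
c=camera("side"); W=pts(c); save(c,"side2.png")
P=W[(W[...,2]>.082)&(W[...,2]<.115)&(np.hypot(W[...,0]-.586,W[...,1]+.188)<.022)]
r=least_squares(lambda p:np.hypot(P[:,0]-p[0],P[:,1]-p[1])-.0095,[.586,-.188],loss="soft_l1",f_scale=.001)
print("rod",len(P),r.x.round(4))
cv2.imwrite("pics/c2.png",cv2.resize(c["image"][190:330,350:490],(600,600),interpolation=2)[...,::-1])
E
```

```text
[ 0.58710062 -0.19140873  0.13828624] [-0.87920962  0.85718277 -1.53938064]
rod 269 [ 0.5866 -0.1896]
```

View pics/c2.png

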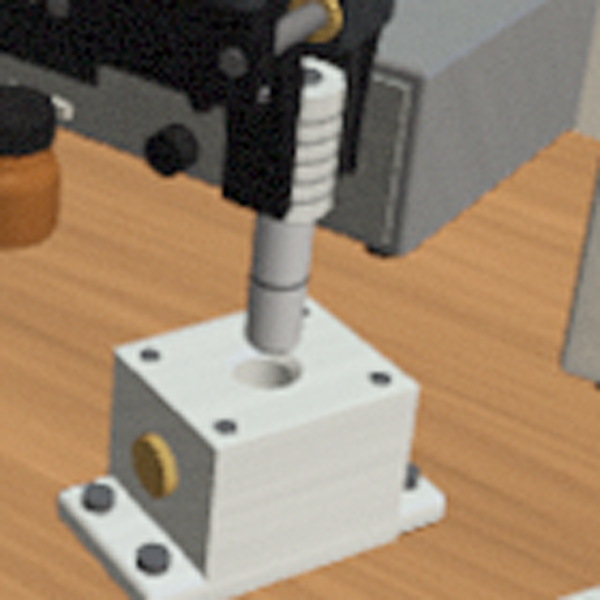

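The rod tip is just above the bore and about 2 mm to image-right of it (tip x≈274 against bore x≈268 in the crop). I'll correct by (-1.3, +1.5) mm and start the insertion.

Emit:
step_arm([
  [-0.05,0.06,0],
  [0,0,-0.2],
  [0,0,-0.2],
  [0,0,-0.2],
  [0,0,-0.15],
  [0,0,-0.1],
  [0,0,0],
  [0,0,0],
], turn=[0,0,0,0,0,0,0,0])

```text
time: 8.35
ee_pos: [0.5864, -0.1893, 0.1162]
eef_rot: [0.709, 0.706, 0.001, 0.001]
ft_force: [6.2, 0.3, -3.6]
width: 0.0272
grip_force: 25.0
```

Emit:
step_arm([
  [0.03,0,0],
  [0.01,0,-0.2],
  [0,0,-0.2],
  [0,0,-0.2],
  [0,0,-0.2],
  [0,0,0],
  [0,0,0],
], turn=[0,0,0,0,0,0,0])

```text
time: 9.05
ee_pos: [0.5867, -0.1893, 0.0954]
eef_rot: [0.709, 0.705, 0.0, 0.0]
ft_force: [7.9, -1.0, -5.5]
width: 0.0274
grip_force: 25.0
```

Emit:
step_arm([
  [0.05,0,0],
  [0,0,-0.2],
  [0,0,-0.2],
  [0,0,-0.2],
  [0,0,-0.15],
  [0,0,0],
  [0,0,0],
], turn=[0,0,0,0,0,0,0])

```text
time: 9.75
ee_pos: [0.5873, -0.1895, 0.0772]
eef_rot: [0.709, 0.705, -0.0, -0.0]
ft_force: [0.2, -0.0, -2.8]
width: 0.0271
grip_force: 25.0
```

Emit:
step_arm([
  [0,0,-0.12],
  [0,0,-0.08],
  [0,0,-0.06],
  [0,0,0],
  [0,0,0],
  [0,0,0],
  [0,0,0],
], turn=[0,0,0,0,0,0,0])

```text
time: 10.45
ee_pos: [0.5875, -0.1896, 0.0721]
eef_rot: [0.709, 0.705, 0.0, -0.0]
ft_force: [-5.5, 1.7, 10.5]
width: 0.0276
grip_force: 25.0
```

Emit:
step_arm([
  [0,0,-0.04],
  [0,0,0],
  [0,0,0],
  [0,0,0],
  [0,0,0],
], turn=[0,0,0,0,0])

```text
time: 10.95
ee_pos: [0.5875, -0.1897, 0.072]
eef_rot: [0.709, 0.705, 0.0, -0.0]
ft_force: [-8.1, 3.8, 20.0]
width: 0.0271
grip_force: 25.0
```

```bash
python3 - <<'E'
from h import *
s=read_state();print(s["ee_pos"],s["ft_force"])
c=camera("side")
cv2.imwrite("pics/c3.png",cv2.resize(c["image"][190:330,350:490],(600,600),interpolation=2)[...,::-1])
E
```

```text
[ 0.58754049 -0.18968396  0.07203294] [-8.14088679  3.7627616  20.04749787]
```

View pics/c3.png

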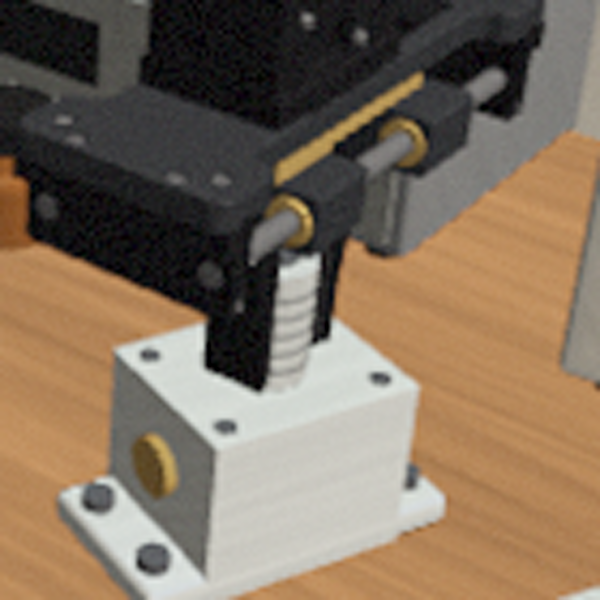

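The handle rests on the block, the block hasn't moved, and Fz is about 20 N. Now I'll draw it up 27 mm, to TCP z ≈ 0.099.

Emit:
step_arm([
  [-0.02,0,0.1],
  [0,0,0.2],
  [0,0,0.2],
  [0,0,0.2],
  [0,0,0.2],
  [0,0,0.15],
  [0,0,0.05],
  [0,0,0],
  [0,0,0],
  [0,0,0],
], turn=[0,0,0,0,0,0,0,0,0,0])

```text
time: 12.0
ee_pos: [0.5872, -0.1895, 0.0974]
eef_rot: [0.709, 0.705, -0.0, -0.0]
ft_force: [-0.0, 0.7, -0.6]
width: 0.0273
grip_force: 25.0
```

Emit:
step_arm([
  [0,0,0.06],
  [0,0,0],
  [0,0,0],
  [0,0,0],
  [0,0,0],
], turn=[0,0,0,0,0])

```text
time: 12.5
ee_pos: [0.5872, -0.1895, 0.0991]
eef_rot: [0.709, 0.705, 0.0, -0.0]
ft_force: [1.0, -0.1, -1.2]
width: 0.0272
grip_force: 25.0
```

```bash
python3 - <<'E'
from h import *
s=read_state();print(s["ee_pos"],s["ft_force"],s["joint_vel"].round(3))
c=camera("side"); W=pts(c); save(c,"side4.png")
cv2.imwrite("pics/c4.png",np.hstack([cv2.resize(c["image"][200:320,350:450],(400,480),interpolation=2),cv2.resize(c["image"][170:270,165:265],(400,480),interpolation=2)])[...,::-1])
W0=np.load("sideW.npy"); m=(np.abs(W[...,2]-.0648)<.003)&(np.hypot(W[...,0]-.5865,W[...,1]+.188)<.06)
print(cv2.minAreaRect((W[m][:,:2]*1000).astype(np.float32)))
E
```

```text
[ 0.58716902 -0.18952934  0.09906854] [ 0.96839216 -0.08772541 -1.16069091] [-0.     0.001  0.001  0.002 -0.    -0.     0.   ]
((586.5601806640625, -187.61688232421875), (66.57959747314453, 81.78076171875), 67.44052124023438)
```

View pics/c4.png

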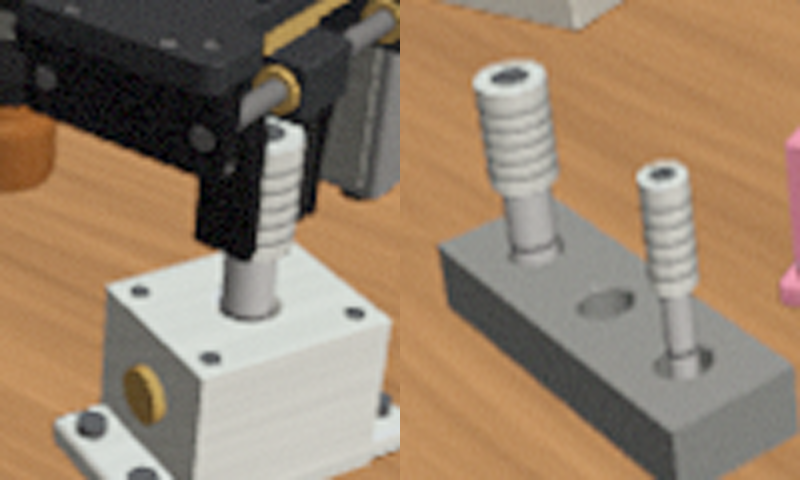

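The gauge is upright in the bore with the ring at the mouth, about (250,312) in the left crop. The other two gauges stand in the rack and the block hasn't moved, so I'm handing in.

```bash
python3 -c "
from bench import *
print(close_job())"
```

```text
the job is handed in; nothing more can be done
None
```

I slid the 19 mm gauge fully home, then drew it up 27 mm until its dark ring was level with the block's top face; it is still gripped in the bore, and the job was handed in at about 12.6 s with no verdict shown.

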